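# Fill the cup pockets, then tilt the fan out of the kit box and hold it up

### The arm

A 6-joint arm with a two-finger parallel gripper is mounted at the origin on the work surface. World frame = base frame: x ahead of the robot, y to its left, z up, the work surface at z = 0. Lengths are in mm, angles in rad, forces in N, time in s.
With the tool pointing down it reaches from about 425 to 950 mm from the base axis. Payload 14.7 kg.
Tool frame: the origin (TCP) lies at the very end of the fingers, on their centre line; the grasp point (between the pads) lies 19 mm behind it; z points along the fingers, y is the line along which they close (so a half turn about z gives the same grasp; the last joint's range is limited). The gripper opens to 85 mm and grips with 20 to 120 N. Pads are 22 mm wide; open, the fingers measure 114 mm over their backs; the gripper's body (76 mm by 85 mm) begins 54 mm behind the grasp point. The pads swing forward as they close: fully open they stand 13 mm farther back than shut.
Start: joints at [-1.2, 0.48, 1.596, -0, 1.065, -0.047], TCP at [263.753, -594.076, 231.297] pointing down, gripper open.
Joint ranges: [-2.75, 2.75], [-0.82, 2.05], [0.23, 2.67], [-1.56, 4.7], [0.09, 2.69], [-2.92, 2.92]. Speed limits (rad/s): [1.89, 1.89, 2.39, 3.01, 3.01, 3.01].

### API

Orientations are given as a 3x3 rotation matrix whose columns are the frame's x, y, z axes.
In Python, from workcell import state, read_camera, camera_model, ticket gives the robot as it stands.
- The arm moves only by the tool apply_moves, never from a script. Its arguments are lists of equal length, an entry for each row: "rot": the turn, a rotation vector about the tool's x, y, z in rad, a list of three; "slide": the shift along the tool's x, y, z in m, a list of three; "jaw": the opening, from 0 (shut) to 1 (fully open). A call has 1 to 5 rows; each row shifts and turns the commanded pose from where the row before left it, along the tool's axes as they then stand; what a row does not reach is not made up. A row lasts 1/12 s, in which the tool goes at most 41.7 mm and 7.16 degrees, less where a joint would pass 70% of its speed; a pose out of reach is approached as far as the arm can. A call with a gripper value outside its range is refused whole. The fingers move at their own pace and stop on an object; "squeeze" is the grip in N (left out, the last holds). Time passes only in rows, so rows that do not move let the fingers close. It gives the time, the measured TCP pose, the force, the opening and the grip force at its end, in the units of the state.
- state(): the state, without advancing time (a new reading comes with each control period).
- read_camera(name): name is "scene" or "top"; returns the picture (384x512x3 uint8, red, green, blue); there is no depth.
- camera_model(name): a dict with "fx", "fy", "cx", "cy" (pixels), "distortion" ([k1, k2, p1, p2, k3] as OpenCV has them; the pictures are not rectified), "R" (3x3) and "t" (3): a world point X has camera coordinates R X + t. Camera axes: x right, y down, z forward; pixel columns grow to the right and rows downward; lengths in mm; the calibration is good to about 2 mm. A picture is of the moment at which its call begins. camera_model takes no time and is no camera call.
- ticket.hand_in(): hands the job in; it is judged then, once.
The state is a dict: "clock": time; "joints": joint angles; "joint_velocities": joint speeds; "effort": joint torques, N m; "ee_pos": TCP position; "tcp_rot": TCP orientation; "contact_force": force on the tool from outside, world axes, zero at the start; "ft_torque": the same for the moment, N m; "gripper_width": finger opening in mm; "grasp_force": force on a finger pad.
Only numpy, scipy, OpenCV 4.12 (cv2) and the standard library are available. Lean on these libraries where they do the work, as an engineer would, in place of code of your own. Each camera call takes 0.05 s, during which the arm holds its last target. There are 200 camera calls.

### The job

Get the shogi player's kit box ready for the next game: stand the two spare sake cups from beside the box upright in its two empty pockets, setting them down rather than dropping them and leaving the cups already there in place. Then take the closed fan by the part that shows, slant it out through the opening (it is longer than the opening) and finish while still holding it in the gripper, still and with the whole fan at least 5 cm above the top of the box. Leave the other things on the table where they stand.

Things in the scene. Friction and masses are not known exactly. Their poses are not given: they have to be found in the camera images.
- kitbox: Fixed wooden kit box, 260 (x) x 264 (y) mm; origin on the table under its centre, z up. Along its middle a trough, inside x -122 to 122, y -50 to 50 mm, floor 10 mm above the table, side walls 8 mm thick and 60 mm high, +x end wall 82 mm high. Beside the trough (58 to 132 mm either side of y = 0) flat decks 40 mm above the table, each with two cup pockets.
- opening (a point): Centre of the trough's opening (box x = +35 mm), at the box's highest level, 82 mm above the table. The opening runs from box x -52 to +122 (174 mm) and is the only way out: the trough's -x end (x -130 to -52) is roofed by a hood, underside 74 mm and top 82 mm above the table, closed at its sides and end.
- bar (a point): Middle of the top of the fixed cross bar at box x = -32 mm, 30 mm above the table. It and a second one at box x = +85 mm, both 8 mm wide and right across the trough, carry the fan 20 mm above the trough's floor.
- pocket_0 (a point): Centre of the floor of a square cup pocket in the kit box (at -65, +95 mm in the box's frame): 50 x 50 mm, 12 mm deep, floor 28 mm above the table, deck around it 40 mm above the table. Two of the four pockets hold a cup at the start, which two varies.
- pocket_1 (a point): Centre of the floor of a square cup pocket in the kit box (at +65, +95 mm in the box's frame): 50 x 50 mm, 12 mm deep, floor 28 mm above the table, deck around it 40 mm above the table. Two of the four pockets hold a cup at the start, which two varies.
- pocket_2 (a point): Centre of the floor of a square cup pocket in the kit box (at -65, -95 mm in the box's frame): 50 x 50 mm, 12 mm deep, floor 28 mm above the table, deck around it 40 mm above the table. Two of the four pockets hold a cup at the start, which two varies.
- pocket_3 (a point): Centre of the floor of a square cup pocket in the kit box (at +65, -95 mm in the box's frame): 50 x 50 mm, 12 mm deep, floor 28 mm above the table, deck around it 40 mm above the table. Two of the four pockets hold a cup at the start, which two varies.
- cup_0_mid (a point): Middle (half-way up, on the axis, z up) of a round white porcelain sake cup, 44 mm outside diameter, foot narrowing to 36 mm over the lowest 10 mm, 40 mm high, wall 3 mm, open at the top, about 70 g. Stands in one of the pockets at the start: leave it there.
- cup_1_mid (a point): Middle (half-way up, on the axis, z up) of a round white porcelain sake cup, 44 mm outside diameter, foot narrowing to 36 mm over the lowest 10 mm, 40 mm high, wall 3 mm, open at the top, about 70 g. Stands in one of the pockets at the start: leave it there.
- cup_2_mid (a point): Middle (half-way up, on the axis, z up) of a round white porcelain sake cup, 44 mm outside diameter, foot narrowing to 36 mm over the lowest 10 mm, 40 mm high, wall 3 mm, open at the top, about 70 g. A spare: stands upright on the table beside the box at the start, left or right.
- cup_3_mid (a point): Middle (half-way up, on the axis, z up) of a round white porcelain sake cup, 44 mm outside diameter, foot narrowing to 36 mm over the lowest 10 mm, 40 mm high, wall 3 mm, open at the top, about 70 g. A spare: stands upright on the table beside the box at the start, left or right.
- fan_mid (a point): Middle of the closed folding fan: rigid straight stick 225 mm long (its x), 16 mm wide (y), 22 mm high (z), about 60 g, balanced at its middle. Lies level on the cross bars in the trough, underside 30 mm above the table, its -x end (with a brass rivet) 54 to 67 mm under the hood, 3 to 16 mm free at each end. Its +x points along the box's +x within 3 degrees.
- fan_far (a point): Centre of the fan's +x end face, the end that shows.
- fan_near (a point): Centre of the fan's -x end face, under the hood at the start.
- burner: Bystander: lidded iron incense burner, 72 mm across, 65 mm high; origin under its centre.
- caddy: Bystander: round closed dark wooden tea caddy, 65 mm across, 66 mm high; origin under its centre.
- flask: Bystander: white porcelain flask, 74 mm across, 140 mm high; origin under its centre.

How it is judged (in metres and radians):
On the way:
1. all four pockets hold an upright cup while the fan still lies in the box (distance of each of cup_0_mid, cup_1_mid from where it was at the start of the episode below 0.012 m and angle between each of cup_0_mid, cup_1_mid, cup_2_mid, cup_3_mid's own z axis and vertical below 0.15 rad and (horizontal distance between cup_2_mid and pocket_0 below 0.008 m or horizontal distance between cup_2_mid and pocket_1 below 0.008 m or horizontal distance between cup_2_mid and pocket_2 below 0.008 m or horizontal distance between cup_2_mid and pocket_3 below 0.008 m) and (horizontal distance between cup_3_mid and pocket_0 below 0.008 m or horizontal distance between cup_3_mid and pocket_1 below 0.008 m or horizontal distance between cup_3_mid and pocket_2 below 0.008 m or horizontal distance between cup_3_mid and pocket_3 below 0.008 m) and height (world z) of cup_2_mid between 0.043 and 0.053 m and height (world z) of cup_3_mid between 0.043 and 0.053 m and horizontal distance between each of cup_2_mid, cup_3_mid and cup_0_mid above 0.05 m and horizontal distance between each of cup_2_mid, cup_3_mid and cup_1_mid above 0.05 m and horizontal distance between cup_2_mid and cup_3_mid above 0.05 m and height (world z) of fan_mid below 0.06 m), for 0.2 s.
At the end, for the whole second after the job is handed in: The first two cups moved under 12 mm, the spares each in a pocket of its own (within 8 mm of its centre, middle 43 to 53 mm up), all upright within 0.15 rad; fan gripped (over 1 N), still, off the box, both ends over 120 mm up; burner, caddy, flask moved under 30 mm (distance of each of cup_0_mid, cup_1_mid from where it was at the start of the episode below 0.012 m and angle between each of cup_0_mid, cup_1_mid, cup_2_mid, cup_3_mid's own z axis and vertical below 0.15 rad and (horizontal distance between cup_2_mid and pocket_0 below 0.008 m or horizontal distance between cup_2_mid and pocket_1 below 0.008 m or horizontal distance between cup_2_mid and pocket_2 below 0.008 m or horizontal distance between cup_2_mid and pocket_3 below 0.008 m) and (horizontal distance between cup_3_mid and pocket_0 below 0.008 m or horizontal distance between cup_3_mid and pocket_1 below 0.008 m or horizontal distance between cup_3_mid and pocket_2 below 0.008 m or horizontal distance between cup_3_mid and pocket_3 below 0.008 m) and height (world z) of cup_2_mid between 0.043 and 0.053 m and height (world z) of cup_3_mid between 0.043 and 0.053 m and horizontal distance between each of cup_2_mid, cup_3_mid and cup_0_mid above 0.05 m and horizontal distance between each of cup_2_mid, cup_3_mid and cup_1_mid above 0.05 m and horizontal distance between cup_2_mid and cup_3_mid above 0.05 m and height (world z) of each of fan_far, fan_near above 0.12 m and contact force between the fingers and fan above 1 N and contact force between fan and kitbox below 0.1 N and linear speed of fan below 0.05 m/s and distance of each of burner, caddy, flask from where it was at the start of the episode below 0.03 m); the arm keeps its last pose, push and grip.
It fails at once if a cup already in a pocket is shifted by more than 20 mm (distance of any of cup_0_mid, cup_1_mid from where it was at the start of the episode above 0.02 m).
It fails at once if a cup is tipped over (more than 0.8 rad) (angle between any of cup_0_mid, cup_1_mid, cup_2_mid, cup_3_mid's own z axis and vertical above 0.8 rad).
It fails at once if a cup is dropped: free of the fingers it moves faster than 0.6 m/s ((linear speed of cup_2 above 0.6 m/s and contact force between the fingers and cup_2 below 0.05 N) or (linear speed of cup_3 above 0.6 m/s and contact force between the fingers and cup_3 below 0.05 N)).
It fails at once if a bystander is pushed more than 50 mm away or tipped (distance of any of burner, caddy, flask from where it was at the start of the episode above 0.05 m or angle between any of burner, caddy, flask's own z axis and vertical above 0.6 rad).
It also fails if it takes over 72 s, if anything falls off the work surface, if the arm or the gripper's body presses on something with over 40 N, if the wrist force passes 120 N, or if a joint passes its speed limit or range.

## Working session

There is one attempt and no reset: what is moved stays moved. The work goes in short steps, Python scripts to look and compute and a tool call to move; the robot and the scene stay as the last step left them, time stands still between calls to the robot, and variables do not carry over. Pictures are saved under pics/ and viewed, at most 10 in all, crops included, and the job is handed in when it is done.

Besides the shell and the picture viewer there is one more tool, called after "Request:" by a JSON object that holds its "api" and its "payload", one argument or row to a line. apply_moves: Moves the arm, as the interface text tells. Its arguments: {"type":"object","properties":{"rot":{"type":"array"},"slide":{"type":"array"},"jaw":{"type":"array"},"squeeze":{"type":"number"}},"required":["rot","slide","jaw"]}

```bash
mkdir -p pics; ls
python3 - <<'E'
from workcell import state, read_camera, camera_model
import cv2,numpy as np
s=state();print(s['clock'],s['ee_pos'],s['tcp_rot'],s['gripper_width'])
for n in ('top','scene'):
    im=read_camera(n);cv2.imwrite(f'pics/{n}0.png',im[:,:,::-1])
    m=camera_model(n);print(n,{k:np.round(v,4).tolist() for k,v in m.items()})
E
```

```text
pics
0.0 [ 263.62462381 -593.70251624  230.6663333 ] [[ 9.13966323e-01  4.05789806e-01 -4.40730932e-04]
 [ 4.05790042e-01 -9.13965637e-01  1.12032078e-03]
 [ 5.18018234e-05 -1.20277968e-03 -9.99999275e-01]] 85.33267411099845
top {'fx': 430.9352, 'fy': 430.9352, 'cx': 251.3116, 'cy': 190.685, 'distortion': [0.0235, 0.0, 0.0, 0.0, 0.0], 'R': [[0.0223, -0.9997, 0.0026], [-0.9989, -0.0224, -0.0412], [0.0412, -0.0017, -0.9991]], 't': [89.8203, 556.6349, 1248.9094]}
scene {'fx': 406.2211, 'fy': 406.2211, 'cx': 250.3627, 'cy': 197.5224, 'distortion': [-0.1184, 0.0, 0.0, 0.0, 0.0], 'R': [[0.7827, 0.6223, -0.0107], [0.5159, -0.6583, -0.5481], [-0.3481, 0.4235, -0.8363]], 't': [-513.0064, -197.1588, 1465.8236]}
```

View pics/top0.png

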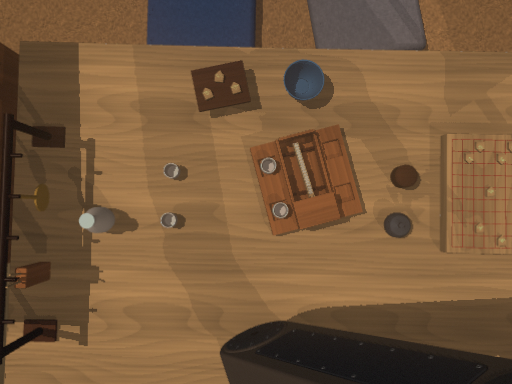

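View pics/scene0.png

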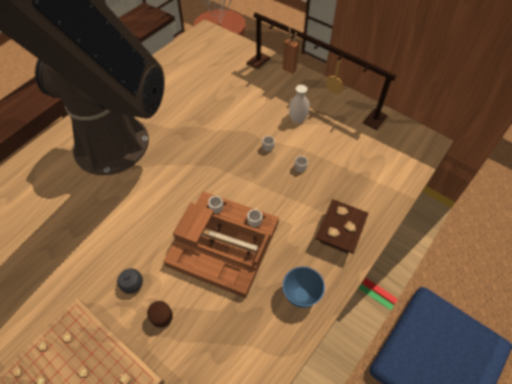

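Top view: the box is at about (307,181), with its opening up (+x, tilted left) and its hood at the bottom. Cups sit in the left-hand pockets at (268,166) and (280,210), and the right-hand pockets are empty. The spares are at (172,171) and (168,220), and the fan runs from (297,144) to (311,194).

Run:
```python
import cv2
a=cv2.imread('pics/top0.png')
cv2.imwrite('pics/topc.png',cv2.resize(a[118:244,240:376],None,fx=4.6,fy=4.6,interpolation=cv2.INTER_CUBIC))
b=cv2.imread('pics/scene0.png')
cv2.imwrite('pics/scenec.png',cv2.resize(b[130:300,155:320],None,fx=3.5,fy=3.5,interpolation=cv2.INTER_CUBIC))
```

```text
(no output)
```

View pics/topc.png

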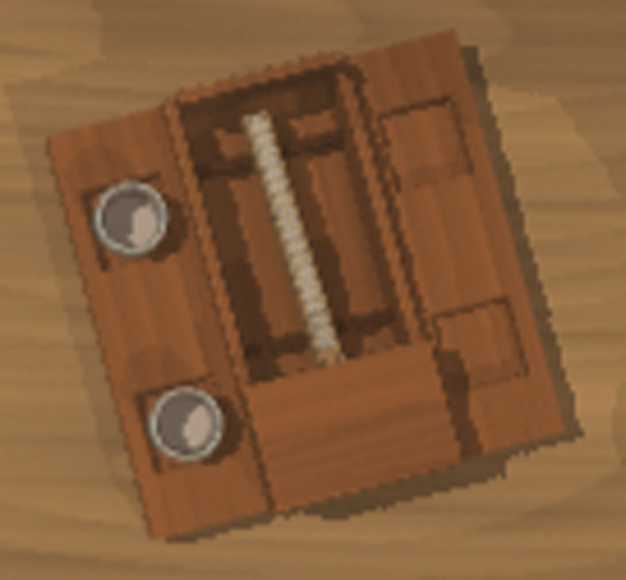

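View pics/scenec.png

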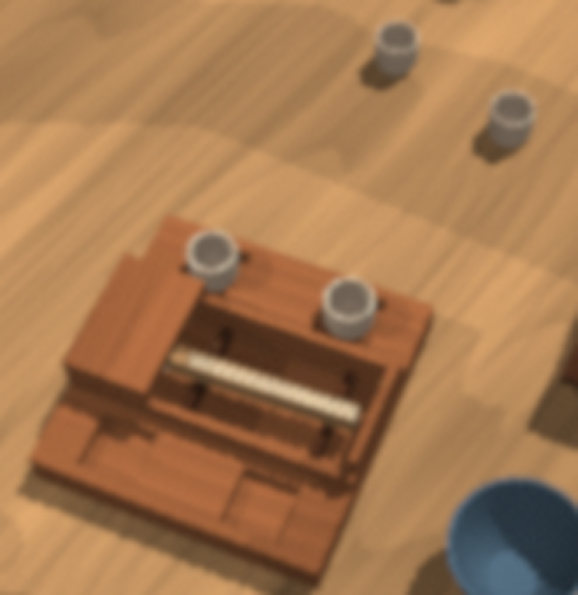

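Crops: the deck corners are at (48,137), (455,32), (578,433) and (152,540). Empty pockets are at about (427,143) and (483,344). The fan shows from (257,115) to (330,360).

```bash
cat > h.py <<'E'
import cv2,numpy as np
from workcell import state, read_camera, camera_model
def cast(n,uv,z):
    m=camera_model(n);K=np.array([[m['fx'],0,m['cx']],[0,m['fy'],m['cy']],[0,0,1.]])
    p=cv2.undistortPoints(np.array(uv,float).reshape(-1,1,2),K,np.array(m['distortion']))[:,0]
    R=np.array(m['R']);C=-R.T@np.array(m['t'])
    d=np.c_[p,np.ones(len(p))]@R
    return C+d*((z-C[2])/d[:,2])[:,None]
def blobs(im,lo,hi):
    hsv=cv2.cvtColor(im,cv2.COLOR_BGR2HSV)
    mk=cv2.inRange(hsv,lo,hi)
    c,_=cv2.findContours(mk,cv2.RETR_EXTERNAL,cv2.CHAIN_APPROX_NONE)
    return [x for x in c if cv2.contourArea(x)>40]
E
python3 - <<'E'
from h import *
np.set_printoptions(precision=1,suppress=True)
t=cv2.imread('pics/top0.png');s=cv2.imread('pics/scene0.png')
f=lambda P:np.array(P,float)/4.6+[239.6,117.6]
g=lambda P:np.array(P,float)/3.5+[154.6,129.6]
B=cast('top',f([(48,137),(455,32),(578,433),(152,540)]),40)
c=B.mean(0);ex=((B[0]-B[3])+(B[1]-B[2]));ex/=np.linalg.norm(ex);ang=np.degrees(np.arctan2(ex[1],ex[0]))
ey=np.array([-ex[1],ex[0],0])
print('box',c,ang,[np.linalg.norm(B[i]-B[i-1]) for i in range(4)])
for k,(x,y) in enumerate([(-65,95),(65,95),(-65,-95),(65,-95)]):print('pocket',k,c+x*ex+y*ey)
print('p3',cast('top',f([(380,117),(456,98),(473,172),(400,188)]),40).mean(0))
print('p2',cast('top',f([(438,320),(508,300),(527,370),(460,387)]),40).mean(0))
print('scene corners z40',cast('scene',g([(168,216),(432,306),(318,578),(35,462)]),40), 'top',B)
F=cast('top',f([(257,115),(330,360)]),52);print('fan',F,np.degrees(np.arctan2(*(F[0]-F[1])[[1,0]])),np.linalg.norm(F[0]-F[1]))
F=cast('scene',g([(358,407),(180,356)]),52);print('fan sc',F)
for n,im in(('top',t),('scene',s)):
  for b in blobs(im,(0,0,60),(179,75,255)):
    x,y,w,h=cv2.boundingRect(b)
    if w<40 and h<40 and w>7: print(n,x,y,w,h,cv2.contourArea(b),cast(n,[x+w/2-.5,y+h/2-.5],25)[0],cast(n,[x+w/2-.5,y+h/2-.5],54)[0])
E
```

```text
box [588.9 -55.   40. ] 16.734757353789014 [np.float64(258.6454453238754), np.float64(262.604150075617), np.float64(260.91545725078225), np.float64(272.12744512547056)]
pocket 0 [499.3  17.2  40. ]
pocket 1 [623.8  54.7  40. ]
pocket 2 [ 554.  -164.7   40. ]
pocket 3 [ 678.5 -127.3   40. ]
p3 [ 678.6 -127.8   40. ]
p2 [ 554.3 -164.3   40. ]
scene corners z40 [[ 432.1   36.    40. ]
 [ 678.2  108.1   40. ]
 [ 755.2 -146.4   40. ]
 [ 509.9 -214.5   40. ]] top [[ 677.5  108.7   40. ]
 [ 749.  -144.    40. ]
 [ 500.6 -223.6   40. ]
 [ 428.5   38.8   40. ]]
fan [[692.4 -20.1  52. ]
 [542.  -67.8  52. ]] 17.57111583234052 157.77372370754549
fan sc [[691.4 -13.9  52. ]
 [543.2 -69.5  52. ]]
top 385 214 25 23 413.0 [ 464.5 -319.1   25. ] [ 465.4 -309.2   54. ]
top 160 213 17 15 167.0 [464.1 340.3  25. ] [465.  334.8  54. ]
top 79 207 35 26 650.5 [461.1 546.5  25. ] [462.1 536.2  54. ]
top 272 203 16 15 170.0 [499.9  19.6  25. ] [500.   21.6  54. ]
top 164 163 15 15 163.0 [608.6 336.   25. ] [606.2 330.6  54. ]
top 260 158 16 16 175.0 [628.1  56.9  25. ] [625.1  58.1  54. ]
scene 118 269 23 18 267.0 [ 457.  -312.6   25. ] [ 471.9 -315.7   54. ]
scene 248 210 15 16 161.0 [618.3  70.2  25. ] [628.9  56.8  54. ]
scene 209 197 14 15 135.5 [489.1  31.8  25. ] [503.1  19.4  54. ]
scene 295 157 12 15 115.5 [610.1 330.3  25. ] [620.9 310.   54. ]
scene 263 137 11 14 105.0 [468.5 335.1  25. ] [483.  314.7  54. ]
scene 290 85 19 37 454.0 [438.9 570.2  25. ] [454.3 543.5  54. ]
scene 305 41 23 19 203.0 [311.2 886.7  25. ] [329.9 851.6  54. ]
scene 307 19 24 25 349.5 [ 243.8 1012.4   25. ] [264.3 973.9  54. ]
scene 309 0 27 25 483.0 [ 172.5 1155.4   25. ] [ 194.9 1113.1   54. ]
scene 146 0 21 7 73.0 [-522.3  731.8   25. ] [-481.4  700.8   54. ]
scene 105 0 38 17 338.0 [-625.7  607.5   25. ] [-582.   579.8   54. ]
```

Request:
{"api": "apply_moves", "payload": {
  "rot": [
    [0,0,-0.12],
    [0,0,-0.12],
    [0,0,-0.12],
    [0,0,-0.12],
    [0,0,-0.12]
  ],
  "slide": [
    [0,0,0],
    [0,0,0],
    [0,0,0],
    [0,0,0],
    [0,0,0]
  ],
  "jaw": [1,1,1,1,1],
  "squeeze": 30
}}

```text
clock: 0.52
ee_pos: [263.7, -593.9, 230.9]
tcp_rot: [[0.52, 0.854, -0.0], [0.854, -0.52, 0.001], [0.0, -0.001, -1.0]]
contact_force: [-0.1, -1.0, 0.9]
gripper_width: 85.2
grasp_force: 0.0
```

Request:
{"api": "apply_moves", "payload": {
  "rot": [
    [0,0,-0.12],
    [0,0,-0.12],
    [0,0,-0.12],
    [0,0,-0.12],
    [0,0,-0.12]
  ],
  "slide": [
    [0,0,0],
    [0,0,0],
    [0,0,0],
    [0,0,0],
    [0,0,0]
  ],
  "jaw": [1,1,1,1,1]
}}

```text
clock: 0.93
ee_pos: [263.7, -593.8, 230.9]
tcp_rot: [[-0.053, 0.999, -0.0], [0.999, 0.053, 0.001], [0.001, -0.0, -1.0]]
contact_force: [-0.1, -0.4, 1.0]
gripper_width: 85.3
grasp_force: 0.0
```

Request:
{"api": "apply_moves", "payload": {
  "rot": [
    [0,0,-0.12],
    [0,0,-0.12],
    [0,0,0],
    [0,0,0],
    [0,0,0]
  ],
  "slide": [
    [0,0,0],
    [0,0,0],
    [0.0223,0.0306,0],
    [0.0223,0.0306,0],
    [0.0223,0.0306,0]
  ],
  "jaw": [1,1,1,1,1]
}}

```text
clock: 1.35
ee_pos: [333.0, -502.8, 230.8]
tcp_rot: [[-0.282, 0.96, -0.0], [0.96, 0.282, 0.001], [0.001, -0.0, -1.0]]
contact_force: [0.2, -0.4, 0.0]
gripper_width: 85.6
grasp_force: 0.0
```

Request:
{"api": "apply_moves", "payload": {
  "rot": [
    [0,0,0],
    [0,0,0],
    [0,0,0],
    [0,0,0],
    [0,0,0]
  ],
  "slide": [
    [0.0223,0.0306,0],
    [0.0223,0.0306,0],
    [0.0223,0.0306,0],
    [0.0223,0.0306,0],
    [0.0223,0.0306,0]
  ],
  "jaw": [1,1,1,1,1]
}}

```text
clock: 1.77
ee_pos: [448.7, -351.9, 231.1]
tcp_rot: [[-0.283, 0.959, -0.0], [0.959, 0.283, 0.0], [0.0, -0.0, -1.0]]
contact_force: [1.1, -0.4, 0.2]
gripper_width: 84.9
grasp_force: 0.0
```

Request:
{"api": "apply_moves", "payload": {
  "rot": [
    [0,0,0],
    [0,0,0],
    [0,0,0],
    [0,0,0],
    [0,0,0]
  ],
  "slide": [
    [0.0223,0.0306,0],
    [0.0223,0.0306,0],
    [0.0223,0.0306,0],
    [0.0223,0.0306,0],
    [0.0382,0.0117,0]
  ],
  "jaw": [1,1,1,1,1]
}}

```text
clock: 2.18
ee_pos: [544.1, -192.9, 231.2]
tcp_rot: [[-0.283, 0.959, 0.002], [0.959, 0.283, -0.001], [-0.002, 0.002, -1.0]]
contact_force: [-0.9, 1.5, -0.2]
gripper_width: 85.4
grasp_force: 0.0
```

Request:
{"api": "apply_moves", "payload": {
  "rot": [
    [0,0,0],
    [0,0,0],
    [0,0,0],
    [0,0,0],
    [0,0,0]
  ],
  "slide": [
    [0.0382,0.0117,0],
    [0.0382,0.0117,0],
    [0.0382,0.0117,0],
    [0.0382,0.0117,0],
    [0.0382,0.0117,0]
  ],
  "jaw": [1,1,1,1,1]
}}

```text
clock: 2.6
ee_pos: [542.1, 8.1, 231.2]
tcp_rot: [[-0.283, 0.959, -0.0], [0.959, 0.283, 0.0], [0.0, -0.0, -1.0]]
contact_force: [1.0, 0.7, 0.4]
gripper_width: 85.4
grasp_force: 0.0
```

Request:
{"api": "apply_moves", "payload": {
  "rot": [
    [0,0,0],
    [0,0,0],
    [0,0,0],
    [0,0,0],
    [0,0,0]
  ],
  "slide": [
    [0.0382,0.0117,0],
    [0.0382,0.0117,0],
    [0.0382,0.0117,0],
    [0.0382,0.0117,0],
    [0,0,0]
  ],
  "jaw": [1,1,1,1,1]
}}

```text
clock: 3.02
ee_pos: [543.9, 172.1, 231.1]
tcp_rot: [[-0.287, 0.958, 0.0], [0.958, 0.287, 0.002], [0.002, 0.001, -1.0]]
contact_force: [-0.9, -0.5, -0.6]
gripper_width: 85.6
grasp_force: 0.0
```

Request:
{"api": "apply_moves", "payload": {
  "rot": [
    [0,0,0],
    [0,0,0],
    [0,0,0],
    [0,0,0],
    [0,0,0]
  ],
  "slide": [
    [0.0363,-0.0054,0],
    [0.0363,-0.0054,0],
    [0.0363,-0.0054,0],
    [0.0363,-0.0054,0],
    [0.0363,-0.0054,0]
  ],
  "jaw": [1,1,1,1,1]
}}

```text
clock: 3.43
ee_pos: [465.9, 333.7, 231.1]
tcp_rot: [[-0.283, 0.959, -0.0], [0.959, 0.283, -0.0], [-0.0, -0.0, -1.0]]
contact_force: [0.8, 0.1, -0.0]
gripper_width: 85.9
grasp_force: 0.0
```

Request:
{"api": "apply_moves", "payload": {
  "rot": [
    [0,0,0],
    [0,0,0],
    [0,0,0],
    [0,0,0],
    [0,0,0]
  ],
  "slide": [
    [0,0,0.037],
    [0,0,0.037],
    [0,0,0.037],
    [0,0,0.037],
    [0,0,0]
  ],
  "jaw": [1,1,1,1,1]
}}

```text
clock: 3.85
ee_pos: [463.3, 330.2, 77.3]
tcp_rot: [[-0.283, 0.959, -0.008], [0.959, 0.283, -0.005], [-0.003, -0.009, -1.0]]
contact_force: [-2.4, -1.8, -1.1]
gripper_width: 85.6
grasp_force: 0.0
```

Run:
```python
from h import *
s=state();print(s['ee_pos'],s['tcp_rot'])
t=read_camera('top')[:,:,::-1];s=read_camera('scene')[:,:,::-1]
a=cv2.resize(t[170:260,115:215],(400,360),interpolation=2);b=cv2.resize(s[90:180,220:320],(400,360),interpolation=2)
cv2.imwrite('pics/a1.png',np.hstack([a,b]))
```

```text
[463.32556684 330.23679586  77.26825058] [[-0.28333766  0.95898653 -0.00803766]
 [ 0.95901662  0.28330372 -0.00511056]
 [-0.00262386 -0.00915626 -0.99995464]]
```

View pics/a1.png

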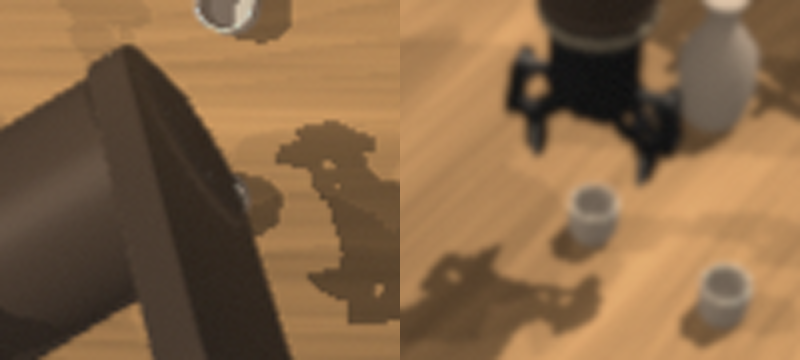

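View: the top camera is blocked by the arm. In the scene view the open fingertips straddle the cup at crop (540,152) and (645,182).

Run:
```python
from h import *
for z in (77,90):print(cast('scene',[267.6,131.4],z))
s=state();print(s['ee_pos'])
```

```text
[[460.63626002 341.12246211  77.        ]]
[[467.57874334 331.42436635  90.        ]]
[466.29507358 331.96168025  82.88654249]
```

Request:
{"api": "apply_moves", "payload": {
  "rot": [
    [0,0,0],
    [0,0,0],
    [0,0,0],
    [0,0,0],
    [0,0,0]
  ],
  "slide": [
    [0.0048,0.0014,0.02],
    [0,0,0.02],
    [0,0,0.02],
    [0,0,0.01],
    [0,0,0]
  ],
  "jaw": [1,1,1,1,1]
}}

```text
clock: 4.37
ee_pos: [467.3, 337.5, 13.7]
tcp_rot: [[-0.283, 0.959, -0.0], [0.959, 0.283, -0.0], [-0.0, -0.0, -1.0]]
contact_force: [0.0, -0.4, 0.8]
gripper_width: 85.4
grasp_force: 0.0
```

Request:
{"api": "apply_moves", "payload": {
  "rot": [
    [0,0,0],
    [0,0,0],
    [0,0,0],
    [0,0,0],
    [0,0,0]
  ],
  "slide": [
    [0,0,0],
    [0,0,0],
    [0,0,0],
    [0,0,0],
    [0,0,0]
  ],
  "jaw": [0.7,0.6,0.5,0.4,0.4]
}}

```text
clock: 4.78
ee_pos: [467.6, 337.8, 14.6]
tcp_rot: [[-0.283, 0.959, 0.001], [0.959, 0.283, 0.001], [0.0, 0.002, -1.0]]
contact_force: [-1.0, -1.4, 12.8]
gripper_width: 42.2
grasp_force: 29.1
```

Request:
{"api": "apply_moves", "payload": {
  "rot": [
    [0,0,0],
    [0,0,0],
    [0,0,0],
    [0,0,0],
    [0,0,0]
  ],
  "slide": [
    [0,0,0],
    [0,0,0],
    [0,0,0],
    [0,0,0],
    [0,0,0]
  ],
  "jaw": [0.3,0.3,0.3,0.3,0.3]
}}

```text
clock: 5.2
ee_pos: [467.7, 337.9, 14.7]
tcp_rot: [[-0.283, 0.959, 0.002], [0.959, 0.283, 0.001], [0.001, 0.002, -1.0]]
contact_force: [-1.0, -1.9, 12.2]
gripper_width: 42.3
grasp_force: 29.1
```

Request:
{"api": "apply_moves", "payload": {
  "rot": [
    [0,0,0],
    [0,0,0],
    [0,0,0],
    [0,0,0],
    [0,0,0]
  ],
  "slide": [
    [0,0,-0.02],
    [0,0,-0.03],
    [0,0,-0.04],
    [0,0,-0.04],
    [0,0,-0.02]
  ],
  "jaw": [0.3,0.3,0.3,0.3,0.3]
}}

```text
clock: 5.62
ee_pos: [468.3, 338.3, 168.3]
tcp_rot: [[-0.283, 0.959, 0.004], [0.959, 0.283, 0.003], [0.001, 0.005, -1.0]]
contact_force: [1.3, 0.6, 0.0]
gripper_width: 42.1
grasp_force: 32.0
```

Run:
```python
from h import *
s=state();print(s['ee_pos'],s['gripper_width'],s['grasp_force'])
b=read_camera('scene')[:,:,::-1]
cv2.imwrite('pics/a2.png',cv2.resize(b[60:180,200:330],None,fx=4,fy=4,interpolation=2))
```

```text
[468.27724045 338.31093182 168.30387533] 42.13760939642815 31.9944518012926
```

View pics/a2.png

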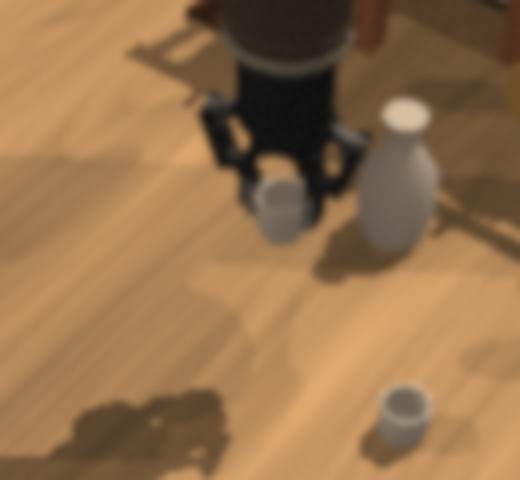

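The cup is held upright, at crop (281,210). Moving it to pocket 2.

Run:
```python
from h import *
print(state()['ee_pos'])
for z in (170,175):print(cast('scene',[270,112],z))
```

```text
[469.4523975  339.08909449 170.6331664 ]
[[465.36914385 344.10550005 170.        ]]
[[468.27773072 339.99153005 175.        ]]
```

Request:
{"api": "apply_moves", "payload": {
  "rot": [
    [0,0,0],
    [0,0,0],
    [0,0,0],
    [0,0,0],
    [0,0,0]
  ],
  "slide": [
    [-0.0389,-0.00456,0],
    [-0.0389,-0.00456,0],
    [-0.0389,-0.00456,0],
    [-0.0389,-0.00456,0],
    [-0.0389,-0.00456,0]
  ],
  "jaw": [0.3,0.3,0.3,0.3,0.3]
}}

```text
clock: 6.08
ee_pos: [500.1, 142.8, 163.9]
tcp_rot: [[-0.284, 0.959, 0.001], [0.959, 0.284, 0.0], [-0.0, 0.001, -1.0]]
contact_force: [1.6, -0.2, -0.3]
gripper_width: 42.2
grasp_force: 32.0
```

Request:
{"api": "apply_moves", "payload": {
  "rot": [
    [0,0,0],
    [0,0,0],
    [0,0,0],
    [0,0,0],
    [0,0,0]
  ],
  "slide": [
    [-0.0389,-0.00456,0],
    [-0.0389,-0.00456,0],
    [-0.0389,-0.00456,0],
    [-0.0389,-0.00456,0],
    [-0.0389,-0.00456,0]
  ],
  "jaw": [0.3,0.3,0.3,0.3,0.3]
}}

```text
clock: 6.5
ee_pos: [533.3, -50.6, 163.9]
tcp_rot: [[-0.283, 0.959, 0.001], [0.959, 0.283, -0.0], [-0.0, 0.001, -1.0]]
contact_force: [0.1, 0.6, -0.1]
gripper_width: 42.4
grasp_force: 32.0
```

Request:
{"api": "apply_moves", "payload": {
  "rot": [
    [0,0,0],
    [0,0,0],
    [0,0,0],
    [0,0,0],
    [0,0,0]
  ],
  "slide": [
    [-0.0389,-0.00456,0],
    [-0.0389,-0.00456,0],
    [-0.0389,-0.00456,0],
    [0,0,0],
    [0,0,0]
  ],
  "jaw": [0.3,0.3,0.3,0.3,0.3]
}}

```text
clock: 6.92
ee_pos: [553.4, -166.5, 163.6]
tcp_rot: [[-0.28, 0.96, 0.001], [0.96, 0.28, -0.0], [-0.0, 0.001, -1.0]]
contact_force: [-0.4, 0.7, -1.2]
gripper_width: 41.9
grasp_force: 32.0
```

Run:
```python
from h import *
s=state();print(s['ee_pos'],s['gripper_width'],s['grasp_force'])
a=read_camera('scene')[:,:,::-1]
for b in blobs(a,(0,0,60),(179,75,255)):
    x,y,w,h=cv2.boundingRect(b)
    if 7<w<60 and y>120: print(x,y,w,h,cast('scene',[x+w/2-.5,y+h/2-.5],173)[0])
cv2.imwrite('pics/a3.png',cv2.resize(a[130:300,130:320],None,fx=4,fy=3.5,interpolation=2))
```

```text
[ 553.37435404 -166.48857697  163.56732517] 41.868387623791534 31.98682212503627
118 269 19 16 [ 526.82246175 -330.11974995  173.        ]
282 266 43 42 [884.19966972 -79.13894523 173.        ]
216 235 41 14 [677.93274795 -85.0220827  173.        ]
168 229 21 18 [ 551.36199227 -170.23187584  173.        ]
187 222 13 9 [ 558.89501201 -120.39386607  173.        ]
248 210 15 16 [672.13915604   1.92737745 173.        ]
151 208 35 11 [ 477.62132739 -133.1117259   173.        ]
209 197 14 16 [561.57713028 -32.45612392 173.        ]
295 157 13 14 [665.137681   229.09718152 173.        ]
```

View pics/a3.png

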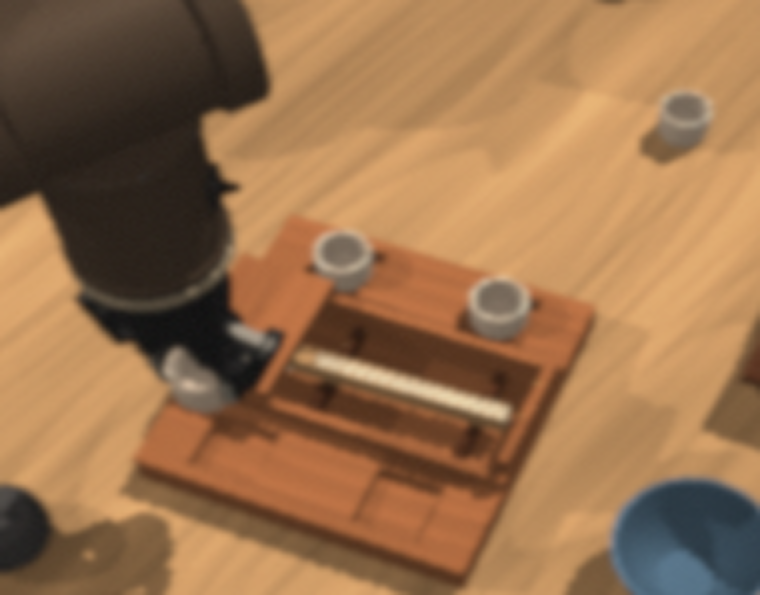

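Request:
{"api": "apply_moves", "payload": {
  "rot": [
    [0,0,0],
    [0,0,0],
    [0,0,0],
    [0,0,0],
    [0,0,0]
  ],
  "slide": [
    [0.0017,0.0031,0.03],
    [0,0,0.03],
    [0,0,0.03],
    [0,0,0],
    [0,0,0]
  ],
  "jaw": [0.3,0.3,0.3,0.3,0.3]
}}

```text
clock: 7.38
ee_pos: [554.7, -160.4, 72.8]
tcp_rot: [[-0.284, 0.959, -0.003], [0.959, 0.284, 0.001], [0.002, -0.003, -1.0]]
contact_force: [0.8, -0.0, -0.1]
gripper_width: 42.2
grasp_force: 31.9
```

Request:
{"api": "apply_moves", "payload": {
  "rot": [
    [0,0,0],
    [0,0,0],
    [0,0,0],
    [0,0,0],
    [0,0,0]
  ],
  "slide": [
    [0,0,0.007],
    [0,0,0.006],
    [0,0,0.006],
    [0,0,0],
    [0,0,0]
  ],
  "jaw": [0.3,0.3,0.3,0.3,0.3]
}}

```text
clock: 7.8
ee_pos: [555.8, -161.9, 54.5]
tcp_rot: [[-0.283, 0.959, 0.0], [0.959, 0.283, -0.0], [-0.0, 0.0, -1.0]]
contact_force: [0.1, -0.0, -0.1]
gripper_width: 42.1
grasp_force: 31.9
```

Request:
{"api": "apply_moves", "payload": {
  "rot": [
    [0,0,0],
    [0,0,0],
    [0,0,0],
    [0,0,0],
    [0,0,0]
  ],
  "slide": [
    [-0.001,0,0.003],
    [0,0,0.003],
    [0,0,0.002],
    [0,0,0.002],
    [0,0,0]
  ],
  "jaw": [0.3,0.3,0.3,0.3,0.3]
}}

```text
clock: 8.22
ee_pos: [555.8, -162.7, 43.9]
tcp_rot: [[-0.283, 0.959, -0.001], [0.959, 0.283, 0.0], [0.0, -0.0, -1.0]]
contact_force: [-0.0, -0.1, -0.9]
gripper_width: 42.1
grasp_force: 31.9
```

Request:
{"api": "apply_moves", "payload": {
  "rot": [
    [0,0,0],
    [0,0,0],
    [0,0,0]
  ],
  "slide": [
    [0,0,0.001],
    [0,0,0.001],
    [0,0,0]
  ],
  "jaw": [0.3,0.3,0.3]
}}

```text
clock: 8.47
ee_pos: [556.1, -162.8, 42.7]
tcp_rot: [[-0.283, 0.959, 0.0], [0.959, 0.283, -0.0], [-0.0, 0.0, -1.0]]
contact_force: [-2.8, 0.5, 7.6]
gripper_width: 42.5
grasp_force: 32.9
```

Request:
{"api": "apply_moves", "payload": {
  "rot": [
    [0,0,0],
    [0,0,0],
    [0,0,0],
    [0,0,0],
    [0,0,0]
  ],
  "slide": [
    [0,0,0],
    [0,0,0],
    [0,0,0],
    [0,0,0],
    [0,0,0]
  ],
  "jaw": [0.5,0.55,0.6,0.7,0.75]
}}

```text
clock: 8.88
ee_pos: [556.1, -162.8, 42.3]
tcp_rot: [[-0.283, 0.959, -0.0], [0.959, 0.283, -0.0], [0.0, -0.0, -1.0]]
contact_force: [-0.2, -0.4, -0.2]
gripper_width: 64.1
grasp_force: 0.0
```

Request:
{"api": "apply_moves", "payload": {
  "rot": [
    [0,0,0],
    [0,0,0],
    [0,0,0],
    [0,0,0],
    [0,0,0]
  ],
  "slide": [
    [0,0,-0.01],
    [0,0,-0.03],
    [0,0,-0.04],
    [0,0,-0.04],
    [0,0,0]
  ],
  "jaw": [0.75,0.75,0.75,0.75,1]
}}

```text
clock: 9.3
ee_pos: [559.5, -164.0, 170.0]
tcp_rot: [[-0.283, 0.959, 0.009], [0.959, 0.283, -0.003], [-0.006, 0.008, -1.0]]
contact_force: [1.7, -1.2, 0.2]
gripper_width: 74.8
grasp_force: 0.0
```

Run:
```python
from h import *
print(state()['ee_pos'])
for n in('scene','top'):
  for b in blobs(read_camera(n)[:,:,::-1],(0,0,60),(179,75,255)):
    x,y,w,h=cv2.boundingRect(b)
    if 7<w<20 and y>120: print(n,x,y,w,h,cast(n,[x+w/2-.5,y+h/2-.5],25)[0],cast(n,[x+w/2-.5,y+h/2-.5],54)[0])
```

```text
[ 559.54476441 -163.96683223  170.01795507]
scene 118 269 19 16 [ 450.13541583 -314.18270188   25.        ] [ 465.16193159 -317.30550184   54.        ]
scene 181 248 16 17 [ 545.66460896 -154.18084204   25.        ] [ 558.14338425 -161.57085289   54.        ]
scene 248 210 15 16 [618.34700827  70.17902846  25.        ] [628.88736155  56.80539414  54.        ]
scene 209 197 14 15 [489.12888175  31.79276386  25.        ] [503.1154512   19.44288193  54.        ]
scene 295 157 13 15 [611.45928214 331.36667009  25.        ] [622.18332941 311.02722455  54.        ]
top 389 220 19 16 [ 457.39594926 -322.01365043   25.        ] [ 458.44751177 -312.08630768   54.        ]
top 272 203 16 15 [499.94426462  19.63171235  25.        ] [500.00515793  21.60439147  54.        ]
top 337 184 17 16 [ 557.63158698 -168.58577875   25.        ] [ 556.34932362 -162.2307576    54.        ]
top 164 163 15 15 [608.63480707 335.98994762  25.        ] [606.16501564 330.59673324  54.        ]
top 260 158 16 16 [628.05043573  56.9463775   25.        ] [625.12858257  58.05024456  54.        ]
```

The first spare is seated in pocket 2 at about (557,-162). Going for the second.

Request:
{"api": "apply_moves", "payload": {
  "rot": [
    [0,0,0],
    [0,0,0],
    [0,0,0],
    [0,0,0],
    [0,0,0]
  ],
  "slide": [
    [0.0355,0.01475,0],
    [0.0355,0.01475,0],
    [0.0355,0.01475,0],
    [0.0355,0.01475,0],
    [0.0355,0.01475,0]
  ],
  "jaw": [1,1,1,1,1]
}}

```text
clock: 9.82
ee_pos: [575.5, 30.0, 161.3]
tcp_rot: [[-0.283, 0.959, -0.002], [0.959, 0.283, -0.0], [0.001, -0.002, -1.0]]
contact_force: [1.7, -0.2, -0.2]
gripper_width: 85.2
grasp_force: 0.0
```

Request:
{"api": "apply_moves", "payload": {
  "rot": [
    [0,0,0],
    [0,0,0],
    [0,0,0],
    [0,0,0],
    [0,0,0]
  ],
  "slide": [
    [0.0355,0.01475,0],
    [0.0355,0.01475,0],
    [0.0355,0.01475,0],
    [0.0355,0.01475,0],
    [0.0355,0.01475,0]
  ],
  "jaw": [1,1,1,1,1]
}}

```text
clock: 10.23
ee_pos: [596.0, 221.2, 161.2]
tcp_rot: [[-0.283, 0.959, -0.002], [0.959, 0.283, -0.001], [-0.0, -0.002, -1.0]]
contact_force: [0.8, 0.1, 0.8]
gripper_width: 85.2
grasp_force: 0.0
```

Request:
{"api": "apply_moves", "payload": {
  "rot": [
    [0,0,0],
    [0,0,0],
    [0,0,0],
    [0,0,0],
    [0,0,0]
  ],
  "slide": [
    [0.0355,0.01475,0],
    [0.0355,0.01475,0],
    [0.0355,0.01475,0],
    [0,0,0],
    [0,0,0]
  ],
  "jaw": [1,1,1,1,1]
}}

```text
clock: 10.65
ee_pos: [608.2, 335.8, 160.7]
tcp_rot: [[-0.286, 0.958, -0.002], [0.958, 0.286, -0.001], [-0.0, -0.002, -1.0]]
contact_force: [1.1, -0.7, 0.2]
gripper_width: 85.3
grasp_force: 0.0
```

Request:
{"api": "apply_moves", "payload": {
  "rot": [
    [0,0,0],
    [0,0,0],
    [0,0,0],
    [0,0,0],
    [0,0,0]
  ],
  "slide": [
    [0,0,0.03],
    [0,0,0.03],
    [0,0,0.03],
    [0,0,0],
    [0,0,0]
  ],
  "jaw": [1,1,1,1,1]
}}

```text
clock: 11.07
ee_pos: [607.9, 332.3, 70.8]
tcp_rot: [[-0.282, 0.959, -0.004], [0.959, 0.282, -0.002], [-0.001, -0.004, -1.0]]
contact_force: [-0.2, 0.3, 0.7]
gripper_width: 85.6
grasp_force: 0.0
```

Request:
{"api": "apply_moves", "payload": {
  "rot": [
    [0,0,0],
    [0,0,0],
    [0,0,0],
    [0,0,0],
    [0,0,0]
  ],
  "slide": [
    [0.0005,0.001,0.02],
    [0,0,0.02],
    [0,0,0.017],
    [0,0,0],
    [0,0,0]
  ],
  "jaw": [1,1,1,1,1]
}}

```text
clock: 11.48
ee_pos: [610.6, 334.6, 16.6]
tcp_rot: [[-0.283, 0.959, 0.0], [0.959, 0.283, 0.0], [-0.0, 0.0, -1.0]]
contact_force: [0.0, 0.3, 0.7]
gripper_width: 85.3
grasp_force: 0.0
```

Request:
{"api": "apply_moves", "payload": {
  "rot": [
    [0,0,0],
    [0,0,0],
    [0,0,0],
    [0,0,0],
    [0,0,0]
  ],
  "slide": [
    [0,0,0],
    [0,0,0],
    [0,0,0],
    [0,0,0],
    [0,0,0]
  ],
  "jaw": [0.7,0.6,0.5,0.4,0.3]
}}

```text
clock: 11.9
ee_pos: [610.8, 335.2, 16.8]
tcp_rot: [[-0.283, 0.959, 0.001], [0.959, 0.283, 0.001], [0.0, 0.002, -1.0]]
contact_force: [-3.0, -0.7, 11.8]
gripper_width: 43.3
grasp_force: 29.1
```

Request:
{"api": "apply_moves", "payload": {
  "rot": [
    [0,0,0],
    [0,0,0],
    [0,0,0]
  ],
  "slide": [
    [0,0,0],
    [0,0,0],
    [0,0,0]
  ],
  "jaw": [0.3,0.3,0.3]
}}

```text
clock: 12.15
ee_pos: [610.8, 335.1, 16.8]
tcp_rot: [[-0.283, 0.959, 0.001], [0.959, 0.283, 0.001], [0.0, 0.002, -1.0]]
contact_force: [-1.9, -2.3, 11.7]
gripper_width: 42.9
grasp_force: 29.1
```

Request:
{"api": "apply_moves", "payload": {
  "rot": [
    [0,0,0],
    [0,0,0],
    [0,0,0],
    [0,0,0],
    [0,0,0]
  ],
  "slide": [
    [0,0,-0.02],
    [0,0,-0.04],
    [0,0,-0.04],
    [0,0,-0.04],
    [0,0,-0.01]
  ],
  "jaw": [0.3,0.3,0.3,0.3,0.3]
}}

```text
clock: 12.57
ee_pos: [612.8, 336.3, 172.7]
tcp_rot: [[-0.283, 0.959, 0.008], [0.959, 0.283, 0.004], [0.001, 0.009, -1.0]]
contact_force: [2.3, 0.6, 0.6]
gripper_width: 43.4
grasp_force: 31.2
```

Request:
{"api": "apply_moves", "payload": {
  "rot": [
    [0,0,0],
    [0,0,0],
    [0,0,0],
    [0,0,0],
    [0,0,0]
  ],
  "slide": [
    [-0.0385,-0.00525,0],
    [-0.0385,-0.00525,0],
    [-0.0385,-0.00525,0],
    [-0.0385,-0.00525,0],
    [-0.0385,-0.00525,0]
  ],
  "jaw": [0.3,0.3,0.3,0.3,0.3]
}}

```text
clock: 12.98
ee_pos: [639.5, 141.2, 165.9]
tcp_rot: [[-0.284, 0.959, 0.001], [0.959, 0.284, 0.0], [-0.0, 0.001, -1.0]]
contact_force: [1.4, -0.3, -1.0]
gripper_width: 43.1
grasp_force: 31.2
```

Request:
{"api": "apply_moves", "payload": {
  "rot": [
    [0,0,0],
    [0,0,0],
    [0,0,0],
    [0,0,0],
    [0,0,0]
  ],
  "slide": [
    [-0.0385,-0.00525,0],
    [-0.0385,-0.00525,0],
    [-0.0385,-0.00525,0],
    [-0.0385,-0.00525,0],
    [-0.0385,-0.00525,0]
  ],
  "jaw": [0.3,0.3,0.3,0.3,0.3]
}}

```text
clock: 13.4
ee_pos: [668.8, -51.2, 165.8]
tcp_rot: [[-0.283, 0.959, 0.001], [0.959, 0.283, -0.0], [-0.0, 0.001, -1.0]]
contact_force: [1.3, 0.1, -1.1]
gripper_width: 42.9
grasp_force: 31.2
```

Request:
{"api": "apply_moves", "payload": {
  "rot": [
    [0,0,0],
    [0,0,0],
    [0,0,0],
    [0,0,0],
    [0,0,0]
  ],
  "slide": [
    [-0.0385,-0.00525,0],
    [-0.0385,-0.00525,0],
    [0,0,0],
    [0,0,0],
    [0,0,0]
  ],
  "jaw": [0.3,0.3,0.3,0.3,0.3]
}}

```text
clock: 13.82
ee_pos: [680.3, -126.1, 165.4]
tcp_rot: [[-0.282, 0.959, -0.0], [0.959, 0.282, 0.0], [0.0, -0.0, -1.0]]
contact_force: [0.2, -0.6, 0.1]
gripper_width: 43.0
grasp_force: 31.2
```

Run:
```python
from h import *
s=state();print(s['ee_pos'],s['grasp_force'])
a=read_camera('scene')[:,:,::-1]
for b in blobs(a,(0,0,60),(179,75,255)):
    x,y,w,h=cv2.boundingRect(b)
    if 7<w<45 and y>180: print(x,y,w,h,cast('scene',[x+w/2-.5,y+h/2-.5],173)[0])
```

```text
[ 680.27743848 -126.13355032  165.37439038] 31.185377491638064
118 269 24 19 [ 534.74169757 -328.8366595   173.        ]
282 266 43 42 [884.19966972 -79.13894523 173.        ]
181 248 16 17 [ 609.34939317 -191.89538018  173.        ]
215 244 22 20 [ 678.71047423 -127.94522247  173.        ]
239 239 18 12 [706.71622008 -73.36775679 173.        ]
199 226 40 12 [623.06314967 -90.85113544 173.        ]
248 210 15 16 [672.13915604   1.92737745 173.        ]
```

Request:
{"api": "apply_moves", "payload": {
  "rot": [
    [0,0,0],
    [0,0,0],
    [0,0,0],
    [0,0,0],
    [0,0,0]
  ],
  "slide": [
    [0.0005,0.0005,0.03],
    [0,0,0.03],
    [0,0,0.03],
    [0,0,0.01],
    [0,0,0]
  ],
  "jaw": [0.3,0.3,0.3,0.3,0.3]
}}

```text
clock: 14.28
ee_pos: [679.0, -123.7, 62.8]
tcp_rot: [[-0.285, 0.959, -0.005], [0.959, 0.285, 0.001], [0.002, -0.004, -1.0]]
contact_force: [-0.5, 0.0, -0.8]
gripper_width: 43.3
grasp_force: 31.2
```

Request:
{"api": "apply_moves", "payload": {
  "rot": [
    [0,0,0],
    [0,0,0],
    [0,0,0],
    [0,0,0],
    [0,0,0]
  ],
  "slide": [
    [0,0,0.003],
    [0,0,0.003],
    [0,0,0.003],
    [0,0,0],
    [0,0,0]
  ],
  "jaw": [0.3,0.3,0.3,0.3,0.3]
}}

```text
clock: 14.7
ee_pos: [681.2, -125.5, 57.1]
tcp_rot: [[-0.283, 0.959, 0.001], [0.959, 0.283, -0.0], [-0.0, 0.001, -1.0]]
contact_force: [0.5, 0.0, -0.8]
gripper_width: 42.9
grasp_force: 31.2
```

Request:
{"api": "apply_moves", "payload": {
  "rot": [
    [0,0,0],
    [0,0,0],
    [0,0,0],
    [0,0,0],
    [0,0,0]
  ],
  "slide": [
    [0,0,0.004],
    [0,0,0.004],
    [0,0,0.003],
    [0,0,0],
    [0,0,0]
  ],
  "jaw": [0.3,0.3,0.3,0.3,0.3]
}}

```text
clock: 15.12
ee_pos: [680.6, -125.5, 45.0]
tcp_rot: [[-0.283, 0.959, -0.0], [0.959, 0.283, 0.0], [0.0, -0.0, -1.0]]
contact_force: [0.2, -0.5, -0.4]
gripper_width: 43.2
grasp_force: 31.2
```

Request:
{"api": "apply_moves", "payload": {
  "rot": [
    [0,0,0],
    [0,0,0],
    [0,0,0]
  ],
  "slide": [
    [0,0,0.0015],
    [0,0,0],
    [0,0,0]
  ],
  "jaw": [0.3,0.3,0.3]
}}

```text
clock: 15.37
ee_pos: [680.7, -125.5, 44.8]
tcp_rot: [[-0.283, 0.959, -0.0], [0.959, 0.283, -0.0], [-0.0, -0.0, -1.0]]
contact_force: [-7.8, 0.8, 18.2]
gripper_width: 43.1
grasp_force: 32.8
```

Request:
{"api": "apply_moves", "payload": {
  "rot": [
    [0,0,0],
    [0,0,0],
    [0,0,0],
    [0,0,0],
    [0,0,0]
  ],
  "slide": [
    [0,0,0],
    [0,0,0],
    [0,0,0],
    [0,0,0],
    [0,0,0]
  ],
  "jaw": [0.5,0.55,0.6,0.7,0.75]
}}

```text
clock: 15.78
ee_pos: [680.8, -125.4, 43.5]
tcp_rot: [[-0.283, 0.959, -0.0], [0.959, 0.283, 0.0], [0.0, -0.0, -1.0]]
contact_force: [0.4, -0.2, -0.6]
gripper_width: 64.3
grasp_force: 0.0
```

Request:
{"api": "apply_moves", "payload": {
  "rot": [
    [0,0,0],
    [0,0,0],
    [0,0,0],
    [0,0,0],
    [0,0,0]
  ],
  "slide": [
    [0,0,-0.01],
    [0,0,-0.03],
    [0,0,-0.04],
    [0,0,-0.04],
    [0,0,-0.03]
  ],
  "jaw": [0.75,0.75,0.75,0.75,0.75]
}}

```text
clock: 16.2
ee_pos: [681.4, -125.6, 197.7]
tcp_rot: [[-0.283, 0.959, 0.002], [0.959, 0.283, -0.001], [-0.001, 0.002, -1.0]]
contact_force: [0.3, 0.7, -0.5]
gripper_width: 63.9
grasp_force: 0.0
```

Run:
```python
from h import *
print(state()['ee_pos'])
for n in('scene','top'):
  a=read_camera(n)[:,:,::-1]
  for b in blobs(a,(0,0,60),(179,75,255)):
    x,y,w,h=cv2.boundingRect(b)
    if 7<w<20 and y>120: print(n,x,y,w,h,cast(n,[x+w/2-.5,y+h/2-.5],54)[0])
  # fan: pale yellow mask
  hsv=cv2.cvtColor(a,cv2.COLOR_BGR2HSV)
im=cv2.imread('pics/top0.png');c=im[140:200,288:318]
hsv=cv2.cvtColor(c,cv2.COLOR_BGR2HSV)
mk=((hsv[:,:,2]>125)&(hsv[:,:,1]<130)).astype(np.uint8)
nl,l,st,ce=cv2.connectedComponentsWithStats(mk);k=1+st[1:,4].argmax()
ys,xs=np.where(l==k);print('n',len(xs))
p=cast('top',np.c_[xs+288,ys+140],52)[:,:2];m=p.mean(0);d=np.linalg.svd(p-m)[2][0];d*=np.sign(d[0])
q=(p-m)@d;print('fan dir',np.degrees(np.arctan2(d[1],d[0])),m,m+d*q.max(),m+d*q.min(),q.max()-q.min(),np.std((p-m)@[-d[1],d[0]]))
B=np.array([591.3,-53]);e=np.array([np.cos(np.radians(16.73)),np.sin(np.radians(16.73))]);n_=np.array([-e[1],e[0]])
for v in(m+d*q.max(),m+d*q.min()):print('box xy',(v-B)@e,(v-B)@n_)
```

```text
[ 681.42652366 -125.58957049  197.73836956]
scene 222 264 17 17 [ 683.02806063 -125.18890231   54.        ]
scene 181 248 16 17 [ 558.14338425 -161.57085289   54.        ]
scene 238 231 15 10 [643.63956711  -9.56709452  54.        ]
scene 248 210 15 16 [628.88736155  56.80539414  54.        ]
top 272 203 16 15 [500.00515793  21.60439147  54.        ]
top 260 158 16 16 [625.12858257  58.05024456  54.        ]
top 325 139 13 16 [ 683.16199233 -120.83100131   54.        ]
n 270
fan dir 18.139787414044278 [620.06019442 -42.42749021] [692.86002771 -18.57686973] [547.08237575 -66.33642212] 153.40175571211398 4.106717661269476
box xy 107.17029585275195 3.730792437134907
box xy -46.185025397519475 -0.04334319704135531
```

All four pockets hold cups. Now I turn the tool across the fan and move above its grasp point.

Request:
{"api": "apply_moves", "payload": {
  "rot": [
    [0,0,0.1192],
    [0,0,0.1192],
    [0,0,0.1192],
    [0,0,0.1192],
    [0,0,0.1192]
  ],
  "slide": [
    [0,0,0],
    [0,0,0],
    [0,0,0],
    [0,0,0],
    [0,0,0]
  ],
  "jaw": [0.6,0.6,0.6,0.6,0.6],
  "squeeze": 60
}}

```text
clock: 16.72
ee_pos: [680.6, -125.4, 193.9]
tcp_rot: [[0.31, 0.951, -0.0], [0.951, -0.31, 0.0], [-0.0, -0.0, -1.0]]
contact_force: [-0.1, -0.5, 0.4]
gripper_width: 50.9
grasp_force: 0.0
```

Request:
{"api": "apply_moves", "payload": {
  "rot": [
    [0,0,0.1192],
    [0,0,0.1192],
    [0,0,0.1192],
    [0,0,0.1192],
    [0,0,0.1192]
  ],
  "slide": [
    [0,0,0],
    [0,0,0],
    [0,0,0],
    [0,0,0],
    [0,0,0]
  ],
  "jaw": [0.5,0.5,0.5,0.5,0.5]
}}

```text
clock: 17.13
ee_pos: [680.6, -125.4, 193.9]
tcp_rot: [[0.79, 0.613, -0.0], [0.613, -0.79, 0.0], [-0.0, -0.0, -1.0]]
contact_force: [-0.3, 1.4, 0.1]
gripper_width: 42.9
grasp_force: 0.0
```

Request:
{"api": "apply_moves", "payload": {
  "rot": [
    [0,0,0.1192],
    [0,0,0.1192],
    [0,0,0.1192],
    [0,0,0],
    [0,0,0]
  ],
  "slide": [
    [0,0,0],
    [0,0,0],
    [0,0,0],
    [-0.0083,-0.0326,0],
    [-0.0083,-0.0326,0]
  ],
  "jaw": [0.5,0.5,0.5,0.5,0.5]
}}

```text
clock: 17.55
ee_pos: [645.0, -68.9, 193.5]
tcp_rot: [[0.954, 0.3, 0.0], [0.3, -0.954, -0.0], [-0.0, 0.0, -1.0]]
contact_force: [0.5, 0.5, -0.4]
gripper_width: 42.8
grasp_force: 0.0
```

Request:
{"api": "apply_moves", "payload": {
  "rot": [
    [0,0,0],
    [0,0,0],
    [0,0,0],
    [0,0,0],
    [0,0,0]
  ],
  "slide": [
    [-0.0083,-0.0326,0],
    [0,0,0.03],
    [0,0,0.03],
    [0,0,0],
    [0,0,0]
  ],
  "jaw": [0.5,0.5,0.5,0.5,0.5]
}}

```text
clock: 17.97
ee_pos: [626.4, -39.6, 133.1]
tcp_rot: [[0.953, 0.303, -0.003], [0.303, -0.953, 0.0], [-0.003, -0.001, -1.0]]
contact_force: [0.4, -0.3, 1.2]
gripper_width: 42.8
grasp_force: 0.0
```

Run:
```python
from h import *
s=state();print(s['ee_pos'],s['tcp_rot'][:,0],s['gripper_width'])
a=read_camera('scene')[:,:,::-1]
cv2.imwrite('pics/f1.png',cv2.resize(a[170:300,150:290],None,fx=4.5,fy=4.5,interpolation=2))
```

```text
[626.40718908 -39.64752515 133.13319514] [ 0.95283905  0.30346302 -0.00281677] 42.82876021066595
```

View pics/f1.png

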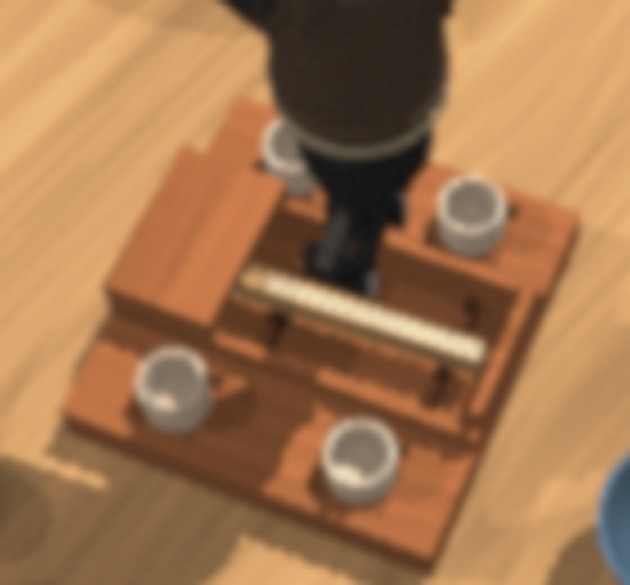

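The picture shows all four cups upright in their pockets. The fingers are over the fan at crop (345,270).

Request:
{"api": "apply_moves", "payload": {
  "rot": [
    [0,0,0],
    [0,0,0],
    [0,0,0],
    [0,0,0],
    [0,0,0]
  ],
  "slide": [
    [0,0,0.03],
    [0,0,0.03],
    [0,0,0.02],
    [0,0,0],
    [0,0,0]
  ],
  "jaw": [0.5,0.5,0.5,0.5,0.5]
}}

```text
clock: 18.43
ee_pos: [628.0, -40.2, 54.8]
tcp_rot: [[0.953, 0.303, 0.0], [0.303, -0.953, 0.0], [0.0, 0.0, -1.0]]
contact_force: [0.1, 0.3, 0.2]
gripper_width: 42.4
grasp_force: 0.0
```

Request:
{"api": "apply_moves", "payload": {
  "rot": [
    [0,0,0],
    [0,0,0],
    [0,0,0],
    [0,0,0],
    [0,0,0]
  ],
  "slide": [
    [0,0,0.01],
    [0,0,0.01],
    [0,0,0.008],
    [0,0,0],
    [0,0,0]
  ],
  "jaw": [0.5,0.5,0.5,0.5,0.5]
}}

```text
clock: 18.85
ee_pos: [627.1, -39.8, 25.5]
tcp_rot: [[0.953, 0.303, -0.001], [0.303, -0.953, 0.0], [-0.001, -0.0, -1.0]]
contact_force: [0.5, 0.2, -0.7]
gripper_width: 42.6
grasp_force: 0.0
```

Request:
{"api": "apply_moves", "payload": {
  "rot": [
    [0,0,0],
    [0,0,0],
    [0,0,0],
    [0,0,0],
    [0,0,0]
  ],
  "slide": [
    [0,0,0],
    [0,0,0],
    [0,0,0],
    [0,0,0],
    [0,0,0]
  ],
  "jaw": [0.35,0.25,0.15,0.05,0.05]
}}

```text
clock: 19.27
ee_pos: [627.9, -39.9, 26.4]
tcp_rot: [[0.953, 0.303, 0.001], [0.303, -0.953, -0.0], [0.001, 0.0, -1.0]]
contact_force: [-0.4, 0.1, 6.3]
gripper_width: 14.8
grasp_force: 59.2
```

Request:
{"api": "apply_moves", "payload": {
  "rot": [
    [0,0,0],
    [0,0,0],
    [0,0,0]
  ],
  "slide": [
    [0,0,0],
    [0,0,0],
    [0,0,0]
  ],
  "jaw": [0,0,0]
}}

```text
clock: 19.52
ee_pos: [627.9, -39.9, 26.4]
tcp_rot: [[0.953, 0.303, 0.001], [0.303, -0.953, -0.0], [0.001, 0.0, -1.0]]
contact_force: [-0.8, -0.2, 5.6]
gripper_width: 14.6
grasp_force: 59.2
```

Request:
{"api": "apply_moves", "payload": {
  "rot": [
    [0,0,0],
    [0,0.0524,0],
    [0,0.0524,0],
    [0,0.0524,0],
    [0,0,0]
  ],
  "slide": [
    [0,0,-0.003],
    [0.0007,0,-0.006],
    [0.001,0,-0.006],
    [0.0013,0,-0.0059],
    [0,0,0]
  ],
  "jaw": [0,0,0,0,0]
}}

```text
clock: 19.93
ee_pos: [628.2, -39.4, 47.6]
tcp_rot: [[0.941, 0.303, 0.151], [0.299, -0.953, 0.048], [0.158, -0.0, -0.987]]
contact_force: [0.2, -0.7, -1.1]
gripper_width: 14.8
grasp_force: 58.4
```

Request:
{"api": "apply_moves", "payload": {
  "rot": [
    [0,0.0524,0],
    [0,0.0524,0],
    [0,0.0524,0],
    [0,0,0],
    [0,0,0]
  ],
  "slide": [
    [0.0016,0,-0.0058],
    [0.002,0,-0.0057],
    [0.0025,0,-0.0056],
    [0,0,0],
    [0,0,0]
  ],
  "jaw": [0,0,0,0,0]
}}

```text
clock: 20.35
ee_pos: [631.4, -38.4, 64.7]
tcp_rot: [[0.907, 0.302, 0.292], [0.287, -0.953, 0.094], [0.307, -0.001, -0.952]]
contact_force: [-0.3, 0.3, -0.5]
gripper_width: 14.6
grasp_force: 58.5
```

Run:
```python
from h import *
s=state();print(s['ee_pos'],s['tcp_rot'],s['gripper_width'],s['contact_force'])
a=read_camera('scene')[:,:,::-1]
cv2.imwrite('pics/f2.png',cv2.resize(a[150:300,150:310],None,fx=4,fy=4,interpolation=2))
```

```text
[631.44721563 -38.41859652  64.73943595] [[ 0.90734903  0.30215331  0.29226892]
 [ 0.28716988 -0.9532584   0.09397808]
 [ 0.30700359 -0.00134009 -0.95170741]] 14.648377482101239 [-0.32828809  0.29452281 -0.48076711]
```

View pics/f2.png

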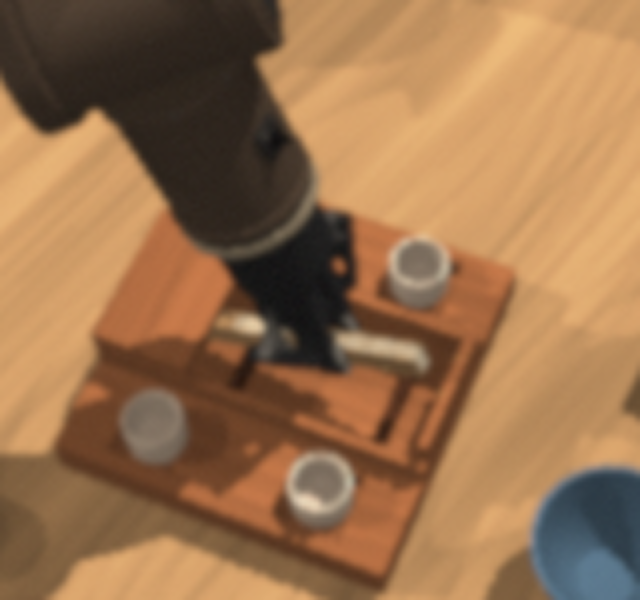

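The fan tilts with the gripper and its far end, at crop (425,360), is free. Now sliding along its axis.

Request:
{"api": "apply_moves", "payload": {
  "rot": [
    [0,0,0],
    [0,0,0],
    [0,0,0],
    [0,0,0],
    [0,0,0]
  ],
  "slide": [
    [0.005,0,-0.003],
    [0.012,0,0],
    [0.012,0,0],
    [0.012,0,0],
    [0,0,0]
  ],
  "jaw": [0,0,0,0,0]
}}

```text
clock: 20.82
ee_pos: [670.8, -26.6, 81.1]
tcp_rot: [[0.906, 0.304, 0.295], [0.289, -0.953, 0.092], [0.309, 0.002, -0.951]]
contact_force: [-0.5, 0.6, -1.2]
gripper_width: 15.0
grasp_force: 58.5
```

Request:
{"api": "apply_moves", "payload": {
  "rot": [
    [0,0,0],
    [0,0,0],
    [0,0,0],
    [0,0,0],
    [0,0,0]
  ],
  "slide": [
    [0.012,0,0],
    [0.012,0,0],
    [0.012,0,0],
    [0.012,0,0],
    [0,0,0]
  ],
  "jaw": [0,0,0,0,0]
}}

```text
clock: 21.23
ee_pos: [713.4, -12.8, 95.6]
tcp_rot: [[0.906, 0.304, 0.295], [0.289, -0.953, 0.093], [0.309, 0.001, -0.951]]
contact_force: [-0.4, 0.1, -0.1]
gripper_width: 15.1
grasp_force: 58.5
```

Request:
{"api": "apply_moves", "payload": {
  "rot": [
    [0,0,0],
    [0,0,0],
    [0,0,0],
    [0,0,0],
    [0,0,0]
  ],
  "slide": [
    [0.0046,0,-0.0143],
    [0.0093,0,-0.0285],
    [0.0093,0,-0.0285],
    [0.0093,0,-0.0285],
    [0.0093,0,-0.0285]
  ],
  "jaw": [0,0,0,0,0]
}}

```text
clock: 21.65
ee_pos: [710.3, -13.5, 230.5]
tcp_rot: [[0.907, 0.303, 0.292], [0.288, -0.953, 0.092], [0.306, 0.0, -0.952]]
contact_force: [0.8, 1.1, -0.5]
gripper_width: 15.0
grasp_force: 58.5
```

Request:
{"api": "apply_moves", "payload": {
  "rot": [
    [0,-0.05,0],
    [0,-0.05,0],
    [0,-0.05,0],
    [0,-0.05,0],
    [0,-0.05,0]
  ],
  "slide": [
    [0.003,0,-0.01],
    [0.003,0,-0.01],
    [0,0,0],
    [0,0,0],
    [0,0,0]
  ],
  "jaw": [0,0,0,0,0]
}}

```text
clock: 22.07
ee_pos: [710.8, -13.9, 250.9]
tcp_rot: [[0.952, 0.302, 0.058], [0.302, -0.953, 0.016], [0.06, 0.002, -0.998]]
contact_force: [0.2, -0.2, -1.0]
gripper_width: 15.0
grasp_force: 58.5
```

Request:
{"api": "apply_moves", "payload": {
  "rot": [
    [0,0,0],
    [0,0,0],
    [0,0,0],
    [0,0,0],
    [0,0,0]
  ],
  "slide": [
    [0,0,0],
    [0,0,0],
    [0,0,0],
    [0,0,0],
    [0,0,0]
  ],
  "jaw": [0,0,0,0,0]
}}

```text
clock: 22.48
ee_pos: [711.0, -13.3, 251.0]
tcp_rot: [[0.951, 0.303, 0.061], [0.302, -0.953, 0.019], [0.064, 0.0, -0.998]]
contact_force: [0.3, -0.4, -0.9]
gripper_width: 14.7
grasp_force: 58.5
```

Run:
```python
from h import *
s=state();print(s['ee_pos'],s['tcp_rot'][:,0],s['gripper_width'],s['grasp_force'])
a=read_camera('scene')[:,:,::-1]
cv2.imwrite('pics/f3.png',cv2.resize(a[60:310,100:350],None,fx=2.4,fy=2.4,interpolation=2))
```

```text
[711.04936912 -13.31627189 250.99878383] [0.951038   0.302288   0.06441028] 14.667011129067115 58.50041449069977
```

View pics/f3.png

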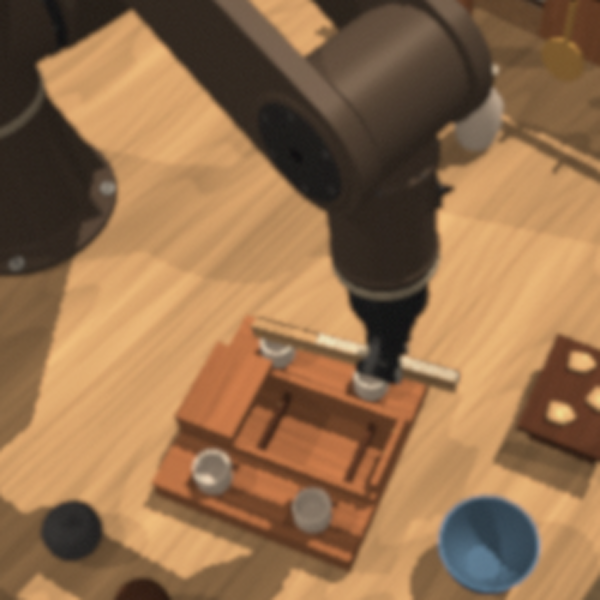

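The fan is held nearly level, well above the box, and the trough is empty. All the cups are in their pockets.

```bash
python3 -c "
from workcell import ticket
print(ticket.hand_in())"
```

```text
the job is handed in; nothing more can be done
None
```

I handed the job in at about 22 s: both spare cups stand in the empty pockets, and the fan is out and held still and nearly level, its lowest end about 150 mm above the box top; the hand-in gave no verdict.

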